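# Fetch the hemmed-in paint pot

## Task

The low paint pot in the wooden tray is hemmed in by a jar, a bottle and a beaker: first clear all three onto the plywood side board, then fetch the pot and set it in the middle of the turntable, and only then put the jar, the bottle and the beaker back, each centred on the same grey felt coaster in the tray on which it stood at the start. Set everything down upright and gently, without dropping it or knocking anything over, and leave the yellow drink bottle, the bead dish and the brush beyond the tray alone.

Things in the scene. Friction and masses are not known exactly. Their poses are not given: they have to be found in the camera images.
- jar_mid (a point): Lidded jar: round white ceramic body 52 mm across, flat wooden lid of the same width with a small wooden knob (18 mm across, the top 12 mm); 92 mm tall in all, straight sides from 4 to 68 mm up; about 0.26 kg. The point is on its axis, half-way up (46 mm above its underside); z is up. It stands on one of the tray's three grey felt coaster marks; which one differs from start to start, and it must go back to that same one.
- bottle_mid (a point): White plastic bottle with a narrow grey cap: round body 50 mm across and straight up to 62 mm, then a sloping shoulder to a cap 24 mm across; 96 mm tall in all; about 0.22 kg. The point is on its axis, half-way up (48 mm above its underside); z is up. It stands on one of the tray's three grey felt coaster marks; which one differs from start to start, and it must go back to that same one.
- beaker_mid (a point): Empty open white ceramic beaker, straight-sided, 52 mm across outside, wall 4 mm, 80 mm tall; best gripped across the outside 45 to 60 mm up, so that the body of a gripper stays clear of its rim; about 0.24 kg. The point is on its axis, half-way up (40 mm above its underside); z is up. It stands on one of the tray's three grey felt coaster marks; which one differs from start to start, and it must go back to that same one.
- pot_mid (a point): Low round white plastic paint pot filled with dull red-brown paint (dry, solid), 56 mm across, 40 mm tall, about 0.14 kg. The point is on its axis, half-way up (20 mm above its underside); z is up. It stands in the tray between the three taller things, without a coaster mark.
- tray: Fixed wooden tray, 190 (its x) by 250 (its y) mm, floor 10 mm above the table, rim 8 mm wide and 10 mm above the floor. Origin on the table under its centre; z up. Three flat grey felt coaster marks, 64 mm across and flush with the floor, have their centres at (x, y) = (25, 70), (25, -70) and (-40, 0) mm in its frame; the pot starts within 3 mm of (25, 0).
- side_board: Fixed plain plywood board lying on the table, 280 (its x) by 140 (its y) mm, 12 mm thick, on the left or the right of the tray: the side area where all three tall things are to stand while the pot is fetched. Origin on the table under its centre; z up.
- turntable: Fixed low round aluminium decorating turntable on the other side of the tray (it does not turn): disc 150 mm across, its top 26 mm above the table, with a thin dark ring 74 mm across drawn around its middle. Origin on the table under its centre; z up.
- drink: Bystander: tall yellow drink bottle, 60 mm across and 165 mm tall, standing beyond the tray; leave it alone. Origin at the centre of its underside.
- bead_dish: Bystander: blue ceramic dish of white beads, 92 mm across and 30 mm tall, beyond the tray; leave it alone. Origin at the centre of its underside.
- brush: Bystander: paint brush 150 mm long lying beyond the tray, about across the table; leave it alone. Origin at the middle of its underside, x along it.

How it is judged (in metres and radians):
On the way, in this order (a step that is already met when the one before it is completed fails the run):
1. the jar, the bottle and the beaker all stand upright and released on the side board, while the pot is still in its place in the tray (within 30 mm) (x of jar_mid in the frame of side_board between -0.14 and 0.14 m and y of jar_mid in the frame of side_board between -0.07 and 0.07 m and z of jar_mid in the frame of side_board between 0.05 and 0.066 m and angle between each of jar_mid, bottle_mid, beaker_mid's own z axis and vertical below 0.1 rad and contact force between the fingers and jar below 0.05 N and x of bottle_mid in the frame of side_board between -0.14 and 0.14 m and y of bottle_mid in the frame of side_board between -0.07 and 0.07 m and z of bottle_mid in the frame of side_board between 0.052 and 0.068 m and contact force between the fingers and bottle below 0.05 N and x of beaker_mid in the frame of side_board between -0.14 and 0.14 m and y of beaker_mid in the frame of side_board between -0.07 and 0.07 m and z of beaker_mid in the frame of side_board between 0.044 and 0.06 m and contact force between the fingers and beaker below 0.05 N and distance of pot_mid from where it was at the start of the episode below 0.03 m), for 0.2 s.
2. the pot stands upright and released in the middle of the turntable (within 15 mm), with the jar, the bottle and the beaker still on the side board (horizontal distance between pot_mid and turntable below 0.015 m and z of pot_mid in the frame of turntable between 0.038 and 0.054 m and angle between each of pot_mid, jar_mid, bottle_mid, beaker_mid's own z axis and vertical below 0.1 rad and contact force between the fingers and pot below 0.05 N and x of jar_mid in the frame of side_board between -0.14 and 0.14 m and y of jar_mid in the frame of side_board between -0.07 and 0.07 m and z of jar_mid in the frame of side_board between 0.05 and 0.066 m and contact force between the fingers and jar below 0.05 N and x of bottle_mid in the frame of side_board between -0.14 and 0.14 m and y of bottle_mid in the frame of side_board between -0.07 and 0.07 m and z of bottle_mid in the frame of side_board between 0.052 and 0.068 m and contact force between the fingers and bottle below 0.05 N and x of beaker_mid in the frame of side_board between -0.14 and 0.14 m and y of beaker_mid in the frame of side_board between -0.07 and 0.07 m and z of beaker_mid in the frame of side_board between 0.044 and 0.06 m and contact force between the fingers and beaker below 0.05 N), for 0.2 s.
At the end, for the whole second after the job is handed in: The jar, the bottle and the beaker each stand upright within 15 mm of where they stood at the start (on the same coaster marks), the pot stands upright on the turntable within 15 mm of its middle, all released and at rest (distance of each of jar_mid, bottle_mid, beaker_mid from where it was at the start of the episode below 0.015 m and angle between each of jar_mid, bottle_mid, beaker_mid, pot_mid's own z axis and vertical below 0.1 rad and contact force between the fingers and jar below 0.05 N and linear speed of each of jar, bottle, beaker, pot below 0.02 m/s and angular speed of each of jar, bottle, beaker, pot below 0.2 rad/s and contact force between the fingers and bottle below 0.05 N and contact force between the fingers and beaker below 0.05 N and horizontal distance between pot_mid and turntable below 0.015 m and z of pot_mid in the frame of turntable between 0.038 and 0.054 m and contact force between the fingers and pot below 0.05 N); the robot touches nothing.
It fails at once if the jar, bottle, beaker or pot is knocked over (tilted more than 35 degrees) (angle between any of jar_mid, bottle_mid, beaker_mid, pot_mid's own z axis and vertical above 0.6 rad).
It fails at once if the jar, bottle, beaker or pot is dropped (falls freely from some 25 mm or more) ((linear speed of jar above 0.7 m/s and contact force between the fingers and jar below 0.05 N) or (linear speed of bottle above 0.7 m/s and contact force between the fingers and bottle below 0.05 N) or (linear speed of beaker above 0.7 m/s and contact force between the fingers and beaker below 0.05 N) or (linear speed of pot above 0.7 m/s and contact force between the fingers and pot below 0.05 N)).
It fails at once if the drink bottle, the bead dish or the brush is disturbed (moved more than 30 mm) (distance of any of drink, bead_dish, brush from where it was at the start of the episode above 0.03 m).
It also fails if it takes over 141 s, if anything falls off the work surface, if the arm or the gripper's body presses on something with over 40 N, if the wrist force passes 120 N, or if a joint passes its speed limit or range.

## Robot

A 6-joint arm with a two-finger parallel gripper is mounted at the origin on the work surface. World frame = base frame: x ahead of the robot, y to its left, z up, the work surface at z = 0. Lengths are in mm, angles in rad, forces in N, time in s.
With the tool pointing down it reaches from about 400 to 925 mm from the base axis. Payload 12.5 kg.
Tool frame: the origin (TCP) lies midway between the tips of the shut fingers; the grasp point (between the pads) lies 19 mm behind it; z points along the fingers, y is the line along which they close (so a half turn about z gives the same grasp; the last joint's range is limited). The gripper opens to 95 mm and grips with 3 to 60 N. Pads are 20 mm wide; open, the fingers measure 119 mm over their backs; the gripper's body (75 mm by 180 mm) begins 59 mm behind the grasp point.
Start: joints at [-1.215, 0.491, 1.559, -0, 1.092, -0.106], TCP at [278.5, -559.54, 214.661] pointing down, gripper open.
Joint ranges: [-3.1, 3.1], [-0.84, 2.19], [0.05, 2.79], [-1.13, 4.28], [0.06, 2.93], [-2.69, 2.69]. Speed limits (rad/s): [2.22, 2.22, 2.79, 3.14, 3.14, 3.14].

## Interface

Orientations are given as [roll, pitch, yaw] about the fixed x, y, z axes, in that order (R = Rz(yaw) Ry(pitch) Rx(roll)).
In Python, from cell import state, read_camera, job_done gives the robot as it stands.
- The arm moves only by the tool carry_out, never from a script. Its argument "moves" is a list of rows, each an object with "slide": the shift along the tool's x, y, z as a fraction of full scale, a list of three; "spin": the turn about the tool's z as a fraction of full scale. A call has 1 to 12 rows; each row shifts and turns the commanded pose from where the row before left it, along the tool's axes as they then stand; what a row does not reach is not made up. Full scale, the value 1, is 0.4 m for a shift and 30 degrees for a turn. A row lasts 1/12 s, in which the tool goes at most 41.7 mm and 7.16 degrees, less where a joint would pass 70% of its speed; a pose out of reach is approached as far as the arm can. A call with a number of a shift or a turn outside -1 to 1 is refused whole. A call with a gripper value outside its range is refused whole. "hand" is the closure, from 0 (fully open) to 1 (shut), set as the call begins (left out, the last holds). The fingers move at their own pace and stop on an object; the grip force is fixed at half the most. Time passes only in rows, so rows that do not move let the fingers close. It gives the time, the measured TCP pose, the force, the opening and the grip force at its end, in the units of the state.
- state(): the state, without advancing time (a new reading comes with each control period).
- read_camera(name): name is "side" or "top" or "wrist"; returns a dict with "color" (480x640x3 uint8, red, green, blue), "K" (3x3 intrinsics, pixels), "R" (3x3) and "t" (3): a world point X has camera coordinates R X + t. Camera axes: x right, y down, z forward; pixel columns grow to the right and rows downward; lengths in mm; the calibration is good to about 2 mm. A picture is of the moment at which its call begins. There is no depth.
- job_done(): hands the job in; it is judged then, once.
The state is a dict: "t": time; "joints": joint angles; "qvel": joint speeds; "tau": joint torques, N m; "eef_pos": TCP position; "tcp_rot": TCP orientation; "ft_force": force on the tool from outside, world axes, zero at the start; "moment": the same for the moment, N m; "opening": opening from 0.0 (shut) to 1.0 (fully open); "grip_force": force on a finger pad.
Only numpy, scipy, OpenCV 4.12 (cv2) and the standard library are available. Lean on these libraries where they do the work, as an engineer would, in place of code of your own. Each camera call takes 0.05 s, during which the arm holds its last target. There are 200 camera calls.

## Working session

There is one attempt and no reset: what is moved stays moved. The work goes in short steps, Python scripts to look and compute and a tool call to move; the robot and the scene stay as the last step left them, time stands still between calls to the robot, and variables do not carry over. Pictures are saved under pics/ and viewed, at most 14 in all, crops included, and the job is handed in when it is done.

Besides the shell and the picture viewer there is one more tool, called after "Call:" in YAML: its name, and indented under it one key for each argument. carry_out: Moves the arm, as the interface text tells. Shift numbers are shares of 0.4 m and turn numbers shares of 30 degrees, none past 1 either way. Its arguments: {"type":"object","properties":{"moves":{"type":"array"},"hand":{"type":"number"}},"required":["moves"]}

```bash
ls; mkdir -p pics; cat > h.py <<'E'
import numpy as np,cv2
from cell import state,read_camera,job_done
def ray(c,u,v,z):
    R=np.array(c["R"]);t=np.array(c["t"]).ravel();K=np.array(c["K"])
    d=R.T@np.linalg.inv(K)@[u,v,1];o=-R.T@t
    return o+d*(z-o[2])/d[2]
def proj(c,X):
    p=np.array(c["K"])@(np.array(c["R"])@np.array(X,float)+np.array(c["t"]).ravel());return p[:2]/p[2]
E
python3 - <<'E'
from h import *
import pickle
for n in("top","side"):
    c=read_camera(n);pickle.dump(c,open(n+'.pkl','wb'));cv2.imwrite(f'pics/{n}0.png',c["color"][:,:,::-1])
    print(n,-np.array(c["R"]).T@np.array(c["t"]).ravel(),np.array(c["R"])[2])
print(state())
E
```

```text
pics
top [ 500.86820226   20.309348   1058.57853133] [ 0.11398145 -0.02805341 -0.99308672]
side [ 18.8763128  762.63701963 615.26024139] [ 0.54834329 -0.67234716 -0.49726143]
{'t': 0.1, 'joints': array([-1.21456734e+00,  4.91470320e-01,  1.55935511e+00, -2.13520647e-05,
        1.09170612e+00, -1.05578042e-01]), 'qvel': array([ 0.00090196, -0.00246464, -0.00352937,  0.00120465,  0.0007722 ,
       -0.00017996]), 'tau': array([ 1.80115498e-03, -6.13625193e+01, -2.58603948e+01,  6.93164463e-02,
        4.70411615e-02, -7.38833864e-05]), 'eef_pos': array([ 278.43665051, -559.32724354,  214.14968222]), 'tcp_rot': array([-3.14065699e+00, -8.01093227e-05,  4.61816844e-01]), 'ft_force': array([-0.01419306, -0.24333545,  0.70310463]), 'moment': array([ 0.02154427,  0.01549285, -0.00547419]), 'grip_force': 0.0, 'opening': 1.0000530814428306}
```

View pics/top0.png

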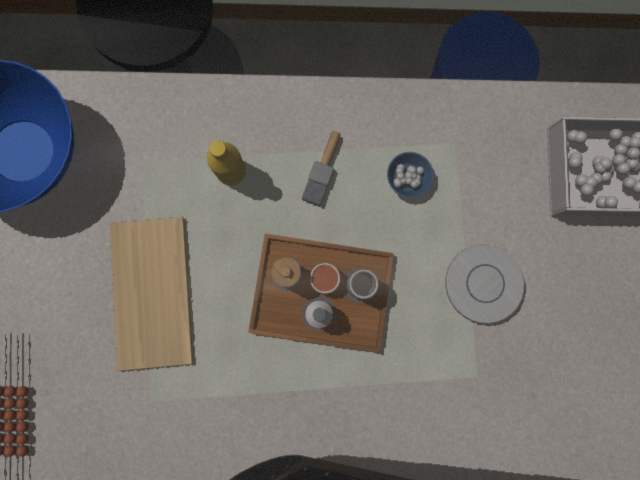

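View pics/side0.png

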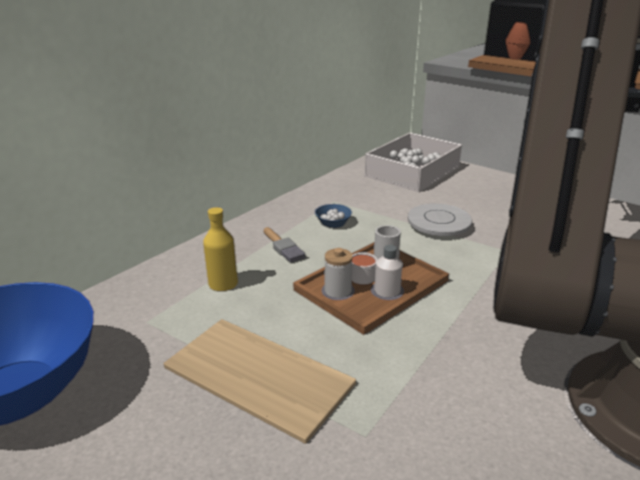

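The top view shows the jar at (287,273), the pot at (325,280), the beaker at (363,285), the bottle at (319,315), the board around (150,293) and the turntable at (485,284). The side view agrees with this layout.

```bash
python3 - <<'E'
from h import *
import pickle
c=pickle.load(open('top.pkl','rb'))
hsv=cv2.cvtColor(c["color"],cv2.COLOR_RGB2HSV)
m=((hsv[...,0]<25)&(hsv[...,1]>70)).astype(np.uint8)*255
def rect(x0,y0,x1,y1,z,n):
    k=np.zeros_like(m);k[y0:y1,x0:x1]=m[y0:y1,x0:x1]
    p=cv2.findNonZero(k);h=cv2.convexHull(p)[:,0]
    w=np.array([ray(c,u,v,z)[:2] for u,v in h],np.float32)
    r=cv2.minAreaRect(w);print(n,r);return r
r=rect(240,225,402,360,20,'tray');b=rect(100,205,200,380,12,'board')
a=r[2]; 
# tray yaw: long side is tray y (image left ~ +y)
P=cv2.boxPoints(r);e=[P[1]-P[0],P[2]-P[1]];L=max(e,key=np.linalg.norm);L=L*np.sign(L[1])
ax=np.arctan2(-L[0],L[1]);print('tray yaw',ax)
R=np.array([[np.cos(ax),-np.sin(ax)],[np.sin(ax),np.cos(ax)]])
for q in((25,70),(25,-70),(-40,0),(25,0)):print(q,np.array(r[0])+R@q)
for n,u,v,z in(('jar',286,271,102),('bottle',319.5,315,106),('beaker',363,284,90),('pot',325,279,50),('tt',485.5,284,26)):print(n,ray(c,u,v,z)[:2])
for n,u,v in(('drink',218,149),):print(n,ray(c,u,v,165)[:2])
g=cv2.resize(c["color"][215:385,90:540,::-1],None,fx=1.75,fy=1.75,interpolation=cv2.INTER_CUBIC);cv2.imwrite('pics/crop.png',g)
E
```

```text
tray ((512.2171630859375, -6.0828094482421875), (250.18887329101562, 190.59375), 82.02458190917969)
board ((508.04638671875, 317.6151123046875), (278.6278076171875, 139.97723388671875), 5.828970432281494)
tray yaw -0.13919728
(25, 70) [546.6877299   59.77142569]
(25, -70) [527.26298207 -78.87445453]
(-40, 0) [472.60405445  -0.5328815 ]
(25, 0) [536.97535598  -9.55151442]
jar [547.44418309  58.4987164 ]
bottle [471.86150176  -1.02257202]
beaker [526.6801726  -78.01107357]
pot [536.11512823 -11.65100074]
tt [ 531.17092725 -318.62294262]
drink [746.806721   173.40912014]
```

View pics/crop.png

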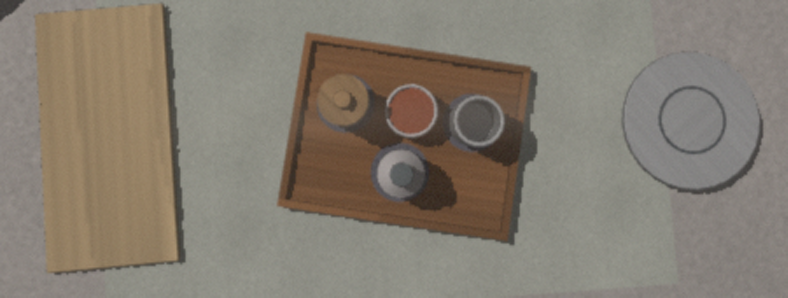

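```bash
cat > go.py <<'E'
# python3 go.py x y z yaw_deg ... several waypoints: prints spin units then tool-axis slide units (after the spin)
import sys; from h import *
s=state();p=np.array(s["eef_pos"]);y=np.degrees(s["tcp_rot"][2]);print("now",p.round(1),round(y,1),"t",round(s["t"],1),"open",round(s["opening"],2))
a=list(map(float,sys.argv[1:]))
for i in range(0,len(a),4):
    q=np.array(a[i:i+3]);yt=a[i+3];sp=-((yt-y+180)%360-180)/30
    c,n=np.cos(np.radians(yt)),np.sin(np.radians(yt));d=q-p
    print("spin",round(sp,3),"slide",(np.array([c*d[0]+n*d[1],n*d[0]-c*d[1],-d[2]])/400).round(4));p,y=q,yt
E
python3 - <<'E'
import numpy as np
a=np.radians(5.83)
for k in(90,0,-90):print(k,508+k*np.cos(a),317.6+k*np.sin(a))
E
python3 go.py 547 59 214 82 547 59 38 82
```

```text
90 597.5344893551476 326.7419481464818
0 508.0 317.6
-90 418.46551064485243 308.45805185351827
now [ 278.4 -559.3  214.1] 26.5 t 0.1 open 1.0
spin -1.851 slide [1.6242e+00 4.4970e-01 4.0000e-04]
spin -0.0 slide [0.   0.   0.44]
```

Call:
carry_out:
  moves:
    - {"slide": [0, 0, 0], "spin": -0.185}
    - {"slide": [0, 0, 0], "spin": -0.185}
    - {"slide": [0, 0, 0], "spin": -0.185}
    - {"slide": [0, 0, 0], "spin": -0.185}
    - {"slide": [0, 0, 0], "spin": -0.185}
    - {"slide": [0, 0, 0], "spin": -0.185}
    - {"slide": [0, 0, 0], "spin": -0.185}
    - {"slide": [0, 0, 0], "spin": -0.185}
    - {"slide": [0, 0, 0], "spin": -0.185}
    - {"slide": [0, 0, 0], "spin": -0.185}
  hand: 0

```text
t: 0.93
eef_pos: [278.4, -559.4, 214.3]
tcp_rot: [-3.141, -0.001, 1.435]
ft_force: [-0.3, 0.2, -0.4]
opening: 1.002
grip_force: 0.0
```

Call:
carry_out:
  moves:
    - {"slide": [0.08, 0.022, 0], "spin": 0}
    - {"slide": [0.08, 0.022, 0], "spin": 0}
    - {"slide": [0.08, 0.022, 0], "spin": 0}
    - {"slide": [0.08, 0.022, 0], "spin": 0}
    - {"slide": [0.08, 0.022, 0], "spin": 0}
    - {"slide": [0.08, 0.022, 0], "spin": 0}
    - {"slide": [0.08, 0.022, 0], "spin": 0}
    - {"slide": [0.08, 0.022, 0], "spin": 0}
    - {"slide": [0.08, 0.022, 0], "spin": 0}
    - {"slide": [0.08, 0.022, 0], "spin": 0}

```text
t: 1.77
eef_pos: [410.6, -253.4, 214.5]
tcp_rot: [-3.141, -0.0, 1.43]
ft_force: [-0.1, -0.2, 0.3]
opening: 1.003
grip_force: 0.0
```

Call:
carry_out:
  moves:
    - {"slide": [0.08, 0.022, 0], "spin": 0}
    - {"slide": [0.08, 0.022, 0], "spin": 0}
    - {"slide": [0.08, 0.022, 0], "spin": 0}
    - {"slide": [0.08, 0.022, 0], "spin": 0}
    - {"slide": [0.08, 0.022, 0], "spin": 0}
    - {"slide": [0.08, 0.022, 0], "spin": 0}
    - {"slide": [0.08, 0.022, 0], "spin": 0}
    - {"slide": [0.08, 0.022, 0], "spin": 0}
    - {"slide": [0.08, 0.022, 0], "spin": 0}
    - {"slide": [0.08, 0.022, 0], "spin": 0}
    - {"slide": [0, 0, 0], "spin": 0}
    - {"slide": [0, 0, 0], "spin": 0}

```text
t: 2.77
eef_pos: [542.3, 50.8, 214.1]
tcp_rot: [-3.141, 0.0, 1.433]
ft_force: [-0.0, 0.6, 0.2]
opening: 0.995
grip_force: 0.0
```

```bash
python3 go.py 547 59 214 82 547 59 38 82; python3 - <<'E'
from h import *
c=read_camera("wrist");cv2.imwrite('pics/w1.png',c["color"][:,:,::-1])
for n,X in dict(jar=(547.4,58.5,102),bot=(472,-1,106),tcp=(547,59,38)).items():print(n,proj(c,X))
E
```

```text
now [542.3  50.8 214.1] 82.1 t 2.8 open 0.99
spin 0.004 slide [0.0218 0.0088 0.0003]
spin -0.0 slide [0.   0.   0.44]
jar [323.74286357 219.52280502]
bot [236.24069439 309.02418479]
tcp [322.17926639 202.34421619]
```

View pics/w1.png

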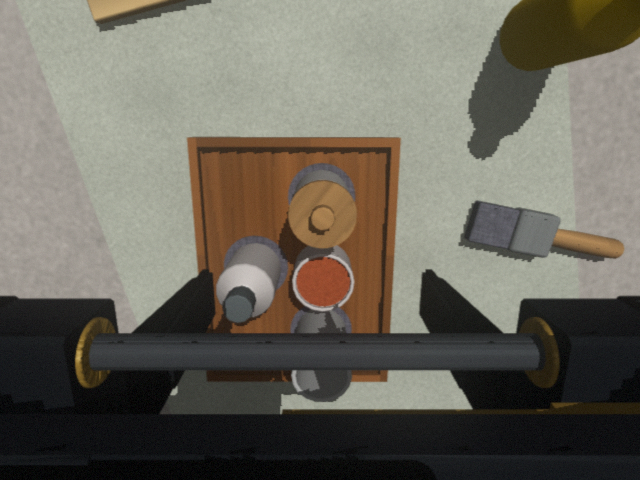

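The wrist view puts the jar knob at (322,218) and the bottle cap at (238,305), within about 1 mm of the prediction. I'm going down for the jar.

Call:
carry_out:
  moves:
    - {"slide": [0.022, 0.009, 0], "spin": 0}
    - {"slide": [0, 0, 0.05], "spin": 0}
    - {"slide": [0, 0, 0.05], "spin": 0}
    - {"slide": [0, 0, 0.05], "spin": 0}
    - {"slide": [0, 0, 0.05], "spin": 0}
    - {"slide": [0, 0, 0.05], "spin": 0}
    - {"slide": [0, 0, 0.05], "spin": 0}
    - {"slide": [0, 0, 0.05], "spin": 0}
    - {"slide": [0, 0, 0.04], "spin": 0}
    - {"slide": [0, 0, 0.03], "spin": 0}
    - {"slide": [0, 0, 0.018], "spin": 0}
    - {"slide": [0, 0, 0], "spin": 0}

```text
t: 3.82
eef_pos: [546.6, 57.1, 38.3]
tcp_rot: [-3.14, 0.0, 1.429]
ft_force: [0.0, 0.4, 0.4]
opening: 1.002
grip_force: 0.0
```

Call:
carry_out:
  moves:
    - {"slide": [0, 0, 0], "spin": 0}
    - {"slide": [0, 0, 0], "spin": 0}
    - {"slide": [0, 0, 0], "spin": 0}
    - {"slide": [0, 0, 0], "spin": 0}
    - {"slide": [0, 0, 0], "spin": 0}
    - {"slide": [0, 0, 0], "spin": 0}
    - {"slide": [0, 0, 0], "spin": 0}
    - {"slide": [0, 0, 0], "spin": 0}
    - {"slide": [0, 0, 0], "spin": 0}
    - {"slide": [0, 0, 0], "spin": 0}
  hand: 1

```text
t: 4.65
eef_pos: [547.2, 57.8, 39.6]
tcp_rot: [3.141, 0.0, 1.43]
ft_force: [0.0, 0.4, 2.8]
opening: 0.541
grip_force: 30.0
```

Call:
carry_out:
  moves:
    - {"slide": [0, 0, -0.01], "spin": 0}
    - {"slide": [0, 0, -0.02], "spin": 0}
    - {"slide": [0, 0, -0.03], "spin": 0}
    - {"slide": [0, 0, -0.04], "spin": 0}
    - {"slide": [0, 0, -0.04], "spin": 0}
    - {"slide": [0, 0, -0.04], "spin": 0}
    - {"slide": [0, 0, -0.04], "spin": 0}
    - {"slide": [0, 0, -0.04], "spin": 0}
    - {"slide": [0, 0, -0.03], "spin": 0}
    - {"slide": [0, 0, -0.01], "spin": 0}
    - {"slide": [0, 0, 0], "spin": 0}

```text
t: 5.57
eef_pos: [547.3, 57.8, 160.5]
tcp_rot: [3.14, -0.0, 1.43]
ft_force: [-0.3, 0.2, -3.5]
opening: 0.542
grip_force: 30.0
```

Call:
carry_out:
  moves:
    - {"slide": [0, 0, 0], "spin": 0.1}
    - {"slide": [0, 0, 0], "spin": 0.22}
    - {"slide": [0, 0, 0], "spin": 0.22}
    - {"slide": [0, 0, 0], "spin": 0.22}
    - {"slide": [0, 0, 0], "spin": 0.22}
    - {"slide": [0, 0, 0], "spin": 0.22}
    - {"slide": [0, 0, 0], "spin": 0.22}
    - {"slide": [0, 0, 0], "spin": 0.22}
    - {"slide": [0, 0, 0], "spin": 0.22}
    - {"slide": [0, 0, 0], "spin": 0.22}
    - {"slide": [0, 0, 0], "spin": 0.22}
    - {"slide": [0, 0, 0], "spin": 0.24}

```text
t: 6.57
eef_pos: [546.6, 57.7, 158.4]
tcp_rot: [-3.142, 0.002, 0.096]
ft_force: [0.4, 0.2, -2.9]
opening: 0.542
grip_force: 30.0
```

```bash
python3 go.py 597.5 326.7 160 5.8 597.5 326.7 41.8 5.8
```

```text
now [546.6  57.7 158.4] 5.5 t 6.6 open 0.54
spin -0.011 slide [ 0.1946 -0.6561 -0.0039]
spin -0.0 slide [0.     0.     0.2955]
```

Call:
carry_out:
  moves:
    - {"slide": [0.01, -0.033, 0], "spin": 0}
    - {"slide": [0.02, -0.066, 0], "spin": 0}
    - {"slide": [0.02, -0.066, 0], "spin": 0}
    - {"slide": [0.02, -0.066, 0], "spin": 0}
    - {"slide": [0.02, -0.066, 0], "spin": 0}
    - {"slide": [0.02, -0.066, 0], "spin": 0}
    - {"slide": [0.02, -0.066, 0], "spin": 0}
    - {"slide": [0.02, -0.066, 0], "spin": 0}
    - {"slide": [0.02, -0.066, 0], "spin": 0}
    - {"slide": [0.02, -0.066, 0], "spin": 0}
    - {"slide": [0.006, -0.03, 0], "spin": 0}
    - {"slide": [0, 0, 0], "spin": 0}

```text
t: 7.57
eef_pos: [597.8, 330.0, 158.1]
tcp_rot: [3.142, 0.001, 0.106]
ft_force: [0.1, 0.4, -3.0]
opening: 0.539
grip_force: 30.0
```

Call:
carry_out:
  moves:
    - {"slide": [0, 0, 0.02], "spin": 0}
    - {"slide": [0, 0, 0.04], "spin": 0}
    - {"slide": [0, 0, 0.04], "spin": 0}
    - {"slide": [0, 0, 0.04], "spin": 0}
    - {"slide": [0, 0, 0.04], "spin": 0}
    - {"slide": [0, 0, 0.04], "spin": 0}
    - {"slide": [0, 0, 0.03], "spin": 0}
    - {"slide": [0, 0, 0.02], "spin": 0}
    - {"slide": [0, 0, 0], "spin": 0}
    - {"slide": [0, 0, 0], "spin": 0}
    - {"slide": [0, 0, 0], "spin": 0}

```text
t: 8.48
eef_pos: [599.0, 327.1, 52.2]
tcp_rot: [-3.141, -0.001, 0.101]
ft_force: [1.1, -0.5, -2.6]
opening: 0.539
grip_force: 30.0
```

Call:
carry_out:
  moves:
    - {"slide": [0, 0, 0.01], "spin": 0}
    - {"slide": [0, 0, 0.008], "spin": 0}
    - {"slide": [0, 0, 0.005], "spin": 0}
    - {"slide": [0, 0, 0.002], "spin": 0}
    - {"slide": [0, 0, 0], "spin": 0}
    - {"slide": [0, 0, 0], "spin": 0}
    - {"slide": [0, 0, 0], "spin": 0}

```text
t: 9.07
eef_pos: [598.5, 327.1, 41.6]
tcp_rot: [3.142, -0.0, 0.101]
ft_force: [-1.6, -0.9, 1.0]
opening: 0.546
grip_force: 30.0
```

Call:
carry_out:
  moves:
    - {"slide": [0, 0, 0], "spin": 0}
    - {"slide": [0, 0, 0], "spin": 0}
    - {"slide": [0, 0, 0], "spin": 0}
    - {"slide": [0, 0, 0], "spin": 0}
    - {"slide": [0, 0, 0], "spin": 0}
    - {"slide": [0, 0, 0], "spin": 0}
    - {"slide": [0, 0, 0], "spin": 0}
    - {"slide": [0, 0, 0], "spin": 0}
    - {"slide": [0, 0, 0], "spin": 0}
    - {"slide": [0, 0, 0], "spin": 0}
  hand: 0

```text
t: 9.9
eef_pos: [598.5, 327.1, 41.4]
tcp_rot: [3.142, -0.0, 0.101]
ft_force: [0.0, -0.3, -0.2]
opening: 0.999
grip_force: 0.0
```

Call:
carry_out:
  moves:
    - {"slide": [0, 0, -0.03], "spin": 0}
    - {"slide": [0, 0, -0.05], "spin": 0}
    - {"slide": [0, 0, -0.06], "spin": 0}
    - {"slide": [0, 0, -0.06], "spin": 0}
    - {"slide": [0, 0, -0.06], "spin": 0}
    - {"slide": [0, 0, -0.04], "spin": 0}
    - {"slide": [0, 0, 0], "spin": 0.2}
    - {"slide": [0, 0, 0], "spin": 0.2}
    - {"slide": [0, 0, 0], "spin": 0.06}
    - {"slide": [0, 0, 0], "spin": 0}
    - {"slide": [0, 0, 0], "spin": 0}

```text
t: 10.82
eef_pos: [598.6, 327.2, 162.2]
tcp_rot: [-3.141, -0.001, -0.138]
ft_force: [0.9, -0.6, 0.5]
opening: 0.998
grip_force: 0.0
```

```bash
python3 go.py 472 -0.8 160 -8 472 -0.8 36 -8
```

```text
now [598.6 327.2 162.2] -7.9 t 10.8 open 1.0
spin 0.003 slide [-0.1992  0.8559  0.0054]
spin -0.0 slide [ 0.   -0.    0.31]
```

Call:
carry_out:
  moves:
    - {"slide": [-0.019, 0.08, 0], "spin": 0}
    - {"slide": [-0.019, 0.08, 0], "spin": 0}
    - {"slide": [-0.019, 0.08, 0], "spin": 0}
    - {"slide": [-0.019, 0.08, 0], "spin": 0}
    - {"slide": [-0.019, 0.08, 0], "spin": 0}
    - {"slide": [-0.019, 0.08, 0], "spin": 0}
    - {"slide": [-0.019, 0.08, 0], "spin": 0}
    - {"slide": [-0.019, 0.08, 0], "spin": 0}
    - {"slide": [-0.019, 0.08, 0], "spin": 0}
    - {"slide": [-0.019, 0.08, 0], "spin": 0}
    - {"slide": [-0.009, 0.056, 0], "spin": 0}
    - {"slide": [0, 0, 0], "spin": 0}

```text
t: 11.82
eef_pos: [471.0, -3.6, 161.9]
tcp_rot: [3.141, -0.0, -0.141]
ft_force: [-0.0, 0.9, 0.8]
opening: 1.004
grip_force: 0.0
```

Call:
carry_out:
  moves:
    - {"slide": [0, 0, 0], "spin": 0}
    - {"slide": [0, 0, 0], "spin": 0}

```text
t: 11.98
eef_pos: [472.4, -0.6, 161.7]
tcp_rot: [-3.142, -0.001, -0.139]
ft_force: [-0.4, -0.7, 0.7]
opening: 0.997
grip_force: 0.0
```

```bash
python3 go.py 472 -0.8 160 -8 472 -0.8 36 -8
```

```text
now [472.4  -0.6 161.7] -8.0 t 12.0 open 1.0
spin 0.001 slide [-0.0009  0.0007  0.0043]
spin -0.0 slide [ 0.   -0.    0.31]
```

Call:
carry_out:
  moves:
    - {"slide": [0, 0, 0.04], "spin": 0}
    - {"slide": [0, 0, 0.04], "spin": 0}
    - {"slide": [0, 0, 0.04], "spin": 0}
    - {"slide": [0, 0, 0.04], "spin": 0}
    - {"slide": [0, 0, 0.04], "spin": 0}
    - {"slide": [0, 0, 0.04], "spin": 0}
    - {"slide": [0, 0, 0.04], "spin": 0}
    - {"slide": [0, 0, 0.024], "spin": 0}
    - {"slide": [0, 0, 0.01], "spin": 0}
    - {"slide": [0, 0, 0], "spin": 0}
    - {"slide": [0, 0, 0], "spin": 0}

```text
t: 12.9
eef_pos: [472.4, -0.5, 36.1]
tcp_rot: [3.142, -0.0, -0.139]
ft_force: [0.1, -0.4, -0.6]
opening: 1.0
grip_force: 0.0
```

Call:
carry_out:
  moves:
    - {"slide": [0, 0, 0], "spin": 0}
    - {"slide": [0, 0, 0], "spin": 0}
    - {"slide": [0, 0, 0], "spin": 0}
    - {"slide": [0, 0, 0], "spin": 0}
    - {"slide": [0, 0, 0], "spin": 0}
    - {"slide": [0, 0, 0], "spin": 0}
    - {"slide": [0, 0, 0], "spin": 0}
    - {"slide": [0, 0, 0], "spin": 0}
    - {"slide": [0, 0, 0], "spin": 0}
    - {"slide": [0, 0, 0], "spin": 0}
  hand: 1

```text
t: 13.73
eef_pos: [472.1, -0.9, 35.9]
tcp_rot: [3.142, -0.0, -0.14]
ft_force: [0.7, -0.5, 1.2]
opening: 0.52
grip_force: 30.0
```

Call:
carry_out:
  moves:
    - {"slide": [0, 0, -0.01], "spin": 0}
    - {"slide": [0, 0, -0.02], "spin": 0}
    - {"slide": [0, 0, -0.03], "spin": 0}
    - {"slide": [0, 0, -0.04], "spin": 0}
    - {"slide": [0, 0, -0.04], "spin": 0}
    - {"slide": [0, 0, -0.04], "spin": 0}
    - {"slide": [0, 0, -0.04], "spin": 0}
    - {"slide": [0, 0, -0.04], "spin": 0}
    - {"slide": [0, 0, -0.03], "spin": -0.1}
    - {"slide": [0, 0, -0.01], "spin": -0.2}
    - {"slide": [0, 0, 0], "spin": -0.16}
    - {"slide": [0, 0, 0], "spin": 0}

```text
t: 14.73
eef_pos: [471.9, -0.8, 156.7]
tcp_rot: [3.141, -0.001, 0.105]
ft_force: [-0.1, 0.0, -2.7]
opening: 0.519
grip_force: 30.0
```

```bash
python3 go.py 508 317.6 158 5.8 508 317.6 50 5.8
```

```text
now [471.9  -0.8 156.7] 6.0 t 14.7 open 0.52
spin 0.007 slide [ 0.1702 -0.7828 -0.0033]
spin -0.0 slide [0.   0.   0.27]
```

Call:
carry_out:
  moves:
    - {"slide": [0.008, -0.04, 0], "spin": 0}
    - {"slide": [0.016, -0.07, 0], "spin": 0}
    - {"slide": [0.016, -0.074, 0], "spin": 0}
    - {"slide": [0.016, -0.074, 0], "spin": 0}
    - {"slide": [0.016, -0.074, 0], "spin": 0}
    - {"slide": [0.016, -0.074, 0], "spin": 0}
    - {"slide": [0.016, -0.074, 0], "spin": 0}
    - {"slide": [0.016, -0.074, 0], "spin": 0}
    - {"slide": [0.016, -0.074, 0], "spin": 0}
    - {"slide": [0.016, -0.074, 0], "spin": 0}
    - {"slide": [0.016, -0.06, 0], "spin": 0}
    - {"slide": [0.002, -0.021, 0], "spin": 0}

```text
t: 15.73
eef_pos: [508.0, 320.5, 155.7]
tcp_rot: [-3.141, -0.0, 0.1]
ft_force: [-0.8, 0.3, -2.7]
opening: 0.521
grip_force: 30.0
```

Call:
carry_out:
  moves:
    - {"slide": [0, 0, 0], "spin": 0}
    - {"slide": [0, 0, 0.02], "spin": 0}
    - {"slide": [0, 0, 0.04], "spin": 0}
    - {"slide": [0, 0, 0.04], "spin": 0}
    - {"slide": [0, 0, 0.04], "spin": 0}
    - {"slide": [0, 0, 0.04], "spin": 0}
    - {"slide": [0, 0, 0.04], "spin": 0}
    - {"slide": [0, 0, 0.03], "spin": 0}
    - {"slide": [0, 0, 0.017], "spin": 0}
    - {"slide": [0, 0, 0], "spin": 0}
    - {"slide": [0, 0, 0], "spin": 0}
    - {"slide": [0, 0, 0], "spin": 0}

```text
t: 16.73
eef_pos: [508.5, 317.6, 49.7]
tcp_rot: [-3.141, -0.001, 0.101]
ft_force: [-0.2, 0.0, -2.4]
opening: 0.52
grip_force: 30.0
```

Contact expected at about z = 38, so 11.7 mm to go (0.029).

Call:
carry_out:
  moves:
    - {"slide": [0, 0, 0.012], "spin": 0}
    - {"slide": [0, 0, 0.009], "spin": 0}
    - {"slide": [0, 0, 0.005], "spin": 0}
    - {"slide": [0, 0, 0.003], "spin": 0}
    - {"slide": [0, 0, 0], "spin": 0}
    - {"slide": [0, 0, 0], "spin": 0}
    - {"slide": [0, 0, 0], "spin": 0}

```text
t: 17.32
eef_pos: [508.0, 317.6, 37.9]
tcp_rot: [3.141, -0.0, 0.101]
ft_force: [-3.2, -1.2, 5.9]
opening: 0.521
grip_force: 30.0
```

Call:
carry_out:
  moves:
    - {"slide": [0, 0, 0], "spin": 0}
    - {"slide": [0, 0, 0], "spin": 0}
    - {"slide": [0, 0, 0], "spin": 0}
    - {"slide": [0, 0, 0], "spin": 0}
    - {"slide": [0, 0, 0], "spin": 0}
    - {"slide": [0, 0, 0], "spin": 0}
    - {"slide": [0, 0, 0], "spin": 0}
    - {"slide": [0, 0, 0], "spin": 0}
    - {"slide": [0, 0, 0], "spin": 0}
    - {"slide": [0, 0, 0], "spin": 0}
  hand: 0

```text
t: 18.15
eef_pos: [508.1, 317.6, 37.4]
tcp_rot: [3.142, -0.0, 0.101]
ft_force: [0.1, -1.2, 0.1]
opening: 1.005
grip_force: 0.0
```

Call:
carry_out:
  moves:
    - {"slide": [0, 0, -0.03], "spin": 0}
    - {"slide": [0, 0, -0.05], "spin": 0}
    - {"slide": [0, 0, -0.06], "spin": 0}
    - {"slide": [0, 0, -0.06], "spin": 0}
    - {"slide": [0, 0, -0.06], "spin": 0}
    - {"slide": [0, 0, -0.04], "spin": 0}
    - {"slide": [0, 0, 0], "spin": -0.22}
    - {"slide": [0, 0, 0], "spin": -0.22}
    - {"slide": [0, 0, 0], "spin": -0.22}
    - {"slide": [0, 0, 0], "spin": -0.22}
    - {"slide": [0, 0, 0], "spin": -0.22}
    - {"slide": [0, 0, 0], "spin": -0.22}

```text
t: 19.15
eef_pos: [508.0, 317.6, 158.4]
tcp_rot: [3.141, -0.001, 0.798]
ft_force: [-0.3, 0.2, 0.1]
opening: 1.001
grip_force: 0.0
```

Call:
carry_out:
  moves:
    - {"slide": [0, 0, 0], "spin": -0.22}
    - {"slide": [0, 0, 0], "spin": -0.22}
    - {"slide": [0, 0, 0], "spin": -0.22}
    - {"slide": [0, 0, 0], "spin": -0.22}
    - {"slide": [0, 0, 0], "spin": -0.22}
    - {"slide": [0, 0, 0], "spin": -0.12}
    - {"slide": [0, 0, 0], "spin": 0}
    - {"slide": [0, 0, 0], "spin": 0}

```text
t: 19.82
eef_pos: [508.1, 317.6, 158.1]
tcp_rot: [3.141, -0.0, 1.429]
ft_force: [0.1, -0.0, 0.0]
opening: 1.002
grip_force: 0.0
```

```bash
python3 go.py 527 -78.4 160 82 527 -78.4 43 82
```

```text
now [508.1 317.6 158.1] 81.9 t 19.8 open 1.0
spin -0.005 slide [-0.9738  0.1846 -0.0047]
spin -0.0 slide [0.     0.     0.2925]
```

Call:
carry_out:
  moves:
    - {"slide": [-0.09, 0.017, 0], "spin": 0}
    - {"slide": [-0.09, 0.017, 0], "spin": 0}
    - {"slide": [-0.09, 0.017, 0], "spin": 0}
    - {"slide": [-0.09, 0.017, 0], "spin": 0}
    - {"slide": [-0.09, 0.017, 0], "spin": 0}
    - {"slide": [-0.09, 0.017, 0], "spin": 0}
    - {"slide": [-0.09, 0.017, 0], "spin": 0}
    - {"slide": [-0.09, 0.017, 0], "spin": 0}
    - {"slide": [-0.09, 0.017, 0], "spin": 0}
    - {"slide": [-0.09, 0.017, 0], "spin": 0}
    - {"slide": [-0.074, 0.015, 0], "spin": 0}
    - {"slide": [0, 0, 0], "spin": 0}

```text
t: 20.82
eef_pos: [527.6, -83.0, 157.8]
tcp_rot: [3.14, 0.001, 1.425]
ft_force: [0.1, 0.9, 0.1]
opening: 1.003
grip_force: 0.0
```

Call:
carry_out:
  moves:
    - {"slide": [0, 0, 0], "spin": 0}
    - {"slide": [0, 0, 0.04], "spin": 0}
    - {"slide": [0, 0, 0.04], "spin": 0}
    - {"slide": [0, 0, 0], "spin": 0}
    - {"slide": [0, 0, 0], "spin": 0}

```text
t: 21.23
eef_pos: [526.9, -77.5, 125.4]
tcp_rot: [-3.14, -0.0, 1.431]
ft_force: [0.3, 0.7, 0.9]
opening: 0.998
grip_force: 0.0
```

```bash
python3 go.py 527 -78.4 43 82
```

```text
now [526.9 -77.5 125.4] 82.0 t 21.2 open 1.0
spin 0.0 slide [-0.0022  0.0006  0.2059]
```

Call:
carry_out:
  moves:
    - {"slide": [-0.002, 0, 0.03], "spin": 0}
    - {"slide": [0, 0, 0.04], "spin": 0}
    - {"slide": [0, 0, 0.04], "spin": 0}
    - {"slide": [0, 0, 0.04], "spin": 0}
    - {"slide": [0, 0, 0.035], "spin": 0}
    - {"slide": [0, 0, 0.02], "spin": 0}
    - {"slide": [0, 0, 0], "spin": 0}
    - {"slide": [0, 0, 0], "spin": 0}

```text
t: 21.9
eef_pos: [527.3, -79.0, 44.0]
tcp_rot: [3.141, 0.0, 1.431]
ft_force: [0.2, -0.0, 0.5]
opening: 1.0
grip_force: 0.0
```

Call:
carry_out:
  moves:
    - {"slide": [0, 0, 0], "spin": 0}
    - {"slide": [0, 0, 0], "spin": 0}
    - {"slide": [0, 0, 0], "spin": 0}
    - {"slide": [0, 0, 0], "spin": 0}
    - {"slide": [0, 0, 0], "spin": 0}
    - {"slide": [0, 0, 0], "spin": 0}
    - {"slide": [0, 0, 0], "spin": 0}
    - {"slide": [0, 0, 0], "spin": 0}
    - {"slide": [0, 0, 0], "spin": 0}
    - {"slide": [0, 0, 0], "spin": 0}
  hand: 1

```text
t: 22.73
eef_pos: [527.1, -79.4, 43.5]
tcp_rot: [3.141, 0.0, 1.431]
ft_force: [-0.2, -0.2, 1.8]
opening: 0.532
grip_force: 30.0
```

Call:
carry_out:
  moves:
    - {"slide": [0, 0, -0.01], "spin": 0}
    - {"slide": [0, 0, -0.02], "spin": 0}
    - {"slide": [0, 0, -0.03], "spin": 0}
    - {"slide": [0, 0, -0.04], "spin": 0}
    - {"slide": [0, 0, -0.05], "spin": 0}
    - {"slide": [0, 0, -0.05], "spin": 0}
    - {"slide": [0, 0, -0.05], "spin": 0}
    - {"slide": [0, 0, -0.05], "spin": 0}
    - {"slide": [0, 0, -0.03], "spin": 0}
    - {"slide": [0, 0, -0.01], "spin": 0}
    - {"slide": [0, 0, 0], "spin": 0.1}
    - {"slide": [0, 0, 0], "spin": 0.2}

```text
t: 23.73
eef_pos: [526.7, -79.2, 179.7]
tcp_rot: [3.142, 0.0, 1.273]
ft_force: [-0.0, 0.1, -2.6]
opening: 0.534
grip_force: 30.0
```

Call:
carry_out:
  moves:
    - {"slide": [0, 0, 0], "spin": 0.22}
    - {"slide": [0, 0, 0], "spin": 0.22}
    - {"slide": [0, 0, 0], "spin": 0.22}
    - {"slide": [0, 0, 0], "spin": 0.22}
    - {"slide": [0, 0, 0], "spin": 0.22}
    - {"slide": [0, 0, 0], "spin": 0.22}
    - {"slide": [0, 0, 0], "spin": 0.22}
    - {"slide": [0, 0, 0], "spin": 0.22}
    - {"slide": [0, 0, 0], "spin": 0.22}
    - {"slide": [0, 0, 0], "spin": 0.2}
    - {"slide": [0, 0, 0], "spin": 0.06}
    - {"slide": [0, 0, 0], "spin": 0}

```text
t: 24.73
eef_pos: [526.6, -79.2, 179.1]
tcp_rot: [-3.141, 0.001, 0.1]
ft_force: [-0.2, 0.5, -1.8]
opening: 0.531
grip_force: 30.0
```

```bash
python3 go.py 418.5 308.5 175 5.8 418.5 308.5 55 5.8
```

```text
now [526.6 -79.2 179.1] 5.7 t 24.7 open 0.53
spin -0.003 slide [-0.1709 -0.9915  0.0102]
spin -0.0 slide [0.  0.  0.3]
```

Call:
carry_out:
  moves:
    - {"slide": [-0.01, -0.045, 0], "spin": 0}
    - {"slide": [-0.014, -0.08, 0], "spin": 0}
    - {"slide": [-0.014, -0.08, 0], "spin": 0}
    - {"slide": [-0.014, -0.08, 0], "spin": 0}
    - {"slide": [-0.014, -0.08, 0], "spin": 0}
    - {"slide": [-0.014, -0.08, 0], "spin": 0}
    - {"slide": [-0.014, -0.08, 0], "spin": 0}
    - {"slide": [-0.014, -0.08, 0], "spin": 0}
    - {"slide": [-0.014, -0.08, 0], "spin": 0}
    - {"slide": [-0.014, -0.08, 0], "spin": 0}
    - {"slide": [-0.014, -0.08, 0], "spin": 0}
    - {"slide": [-0.014, -0.08, 0], "spin": 0}

```text
t: 25.73
eef_pos: [423.4, 283.6, 179.3]
tcp_rot: [3.141, 0.0, 0.103]
ft_force: [0.8, -0.1, -2.5]
opening: 0.532
grip_force: 30.0
```

Call:
carry_out:
  moves:
    - {"slide": [-0.007, -0.056, 0], "spin": 0}
    - {"slide": [0, -0.01, 0], "spin": 0}
    - {"slide": [0, 0, 0.02], "spin": 0}
    - {"slide": [0, 0, 0.05], "spin": 0}
    - {"slide": [0, 0, 0.05], "spin": 0}
    - {"slide": [0, 0, 0.05], "spin": 0}
    - {"slide": [0, 0, 0.05], "spin": 0}
    - {"slide": [0, 0, 0.04], "spin": 0}
    - {"slide": [0, 0, 0.03], "spin": 0}
    - {"slide": [0, 0, 0.02], "spin": 0}
    - {"slide": [0, 0, 0], "spin": 0}
    - {"slide": [0, 0, 0], "spin": 0}

```text
t: 26.73
eef_pos: [419.0, 307.5, 55.2]
tcp_rot: [3.141, 0.001, 0.101]
ft_force: [-0.1, -0.8, -2.2]
opening: 0.535
grip_force: 30.0
```

```bash
python3 go.py 418.5 308.5 45.8 5.8
```

```text
now [419.  307.5  55.2] 5.8 t 26.7 open 0.53
spin -0.001 slide [-0.0011 -0.0027  0.0235]
```

Call:
carry_out:
  moves:
    - {"slide": [0, 0, 0.01], "spin": 0}
    - {"slide": [0, 0, 0.007], "spin": 0}
    - {"slide": [0, 0, 0.004], "spin": 0}
    - {"slide": [0, 0, 0.003], "spin": 0}
    - {"slide": [0, 0, 0], "spin": 0}
    - {"slide": [0, 0, 0], "spin": 0}
    - {"slide": [0, 0, 0], "spin": 0}

```text
t: 27.32
eef_pos: [418.9, 308.2, 45.9]
tcp_rot: [3.142, -0.0, 0.101]
ft_force: [-1.2, 0.0, -2.2]
opening: 0.534
grip_force: 30.0
```

Call:
carry_out:
  moves:
    - {"slide": [0, 0, 0], "spin": 0}
    - {"slide": [0, 0, 0], "spin": 0}
    - {"slide": [0, 0, 0], "spin": 0}
    - {"slide": [0, 0, 0], "spin": 0}
    - {"slide": [0, 0, 0], "spin": 0}
    - {"slide": [0, 0, 0], "spin": 0}
    - {"slide": [0, 0, 0], "spin": 0}
    - {"slide": [0, 0, 0], "spin": 0}
    - {"slide": [0, 0, 0], "spin": 0}
    - {"slide": [0, 0, 0], "spin": 0}
  hand: 0

```text
t: 28.15
eef_pos: [418.9, 308.2, 45.8]
tcp_rot: [3.141, -0.0, 0.101]
ft_force: [-0.3, -0.4, -0.5]
opening: 0.997
grip_force: 0.0
```

Call:
carry_out:
  moves:
    - {"slide": [0, 0, -0.03], "spin": 0}
    - {"slide": [0, 0, -0.05], "spin": 0}
    - {"slide": [0, 0, -0.06], "spin": 0}
    - {"slide": [0, 0, -0.06], "spin": 0}
    - {"slide": [0, 0, -0.06], "spin": 0}
    - {"slide": [0, 0, -0.06], "spin": 0}
    - {"slide": [0, 0, 0], "spin": 0.2}
    - {"slide": [0, 0, 0], "spin": 0.2}
    - {"slide": [0, 0, 0], "spin": 0.06}
    - {"slide": [0, 0, 0], "spin": 0}
    - {"slide": [0, 0, 0], "spin": 0}

```text
t: 29.07
eef_pos: [418.9, 308.1, 173.8]
tcp_rot: [3.141, -0.0, -0.138]
ft_force: [-0.4, 0.5, -0.4]
opening: 1.0
grip_force: 0.0
```

```bash
python3 go.py 536.5 -10.5 160 -8 536.5 -10.5 16 -8;python3 - <<'E'
from h import *
c=read_camera("top");g=cv2.resize(c["color"][170:385,90:540,::-1],None,fx=1.75,fy=1.75,interpolation=cv2.INTER_CUBIC);cv2.imwrite('pics/crop2.png',g)
E
```

```text
now [418.9 308.1 173.8] -7.9 t 29.1 open 1.0
spin 0.003 slide [0.4021 0.7479 0.0344]
spin -0.0 slide [ 0.   -0.    0.36]
```

View pics/crop2.png

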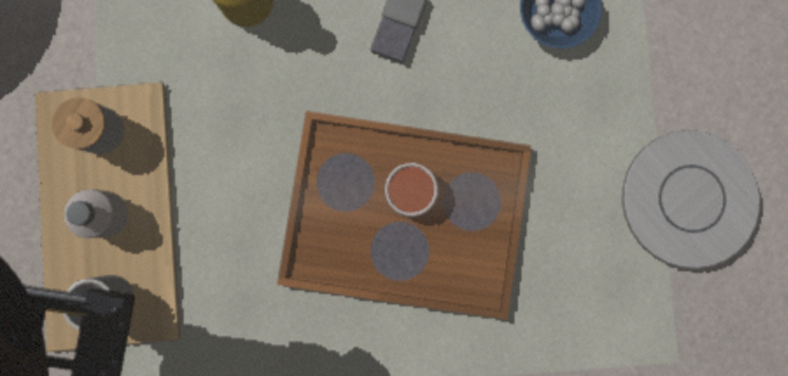

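The top view shows the jar, bottle and beaker standing on the board in crop pixels (82,122), (90,213) and (95,300). The pot is unmoved at (411,189), and all three coasters are bare.

Call:
carry_out:
  moves:
    - {"slide": [0.037, 0.068, 0], "spin": 0}
    - {"slide": [0.037, 0.068, 0], "spin": 0}
    - {"slide": [0.037, 0.068, 0], "spin": 0}
    - {"slide": [0.037, 0.068, 0], "spin": 0}
    - {"slide": [0.037, 0.068, 0], "spin": 0}
    - {"slide": [0.037, 0.068, 0], "spin": 0}
    - {"slide": [0.037, 0.068, 0], "spin": 0}
    - {"slide": [0.037, 0.068, 0], "spin": 0}
    - {"slide": [0.037, 0.068, 0], "spin": 0}
    - {"slide": [0.037, 0.068, 0], "spin": 0}
    - {"slide": [0.032, 0.068, 0], "spin": 0}
    - {"slide": [0, 0, 0], "spin": 0}

```text
t: 30.12
eef_pos: [538.0, -14.5, 173.6]
tcp_rot: [3.141, -0.001, -0.141]
ft_force: [-0.5, 0.8, 0.4]
opening: 0.999
grip_force: 0.0
```

Call:
carry_out:
  moves:
    - {"slide": [0, 0, 0], "spin": 0}
    - {"slide": [0, 0, 0.04], "spin": 0}
    - {"slide": [0, 0, 0.05], "spin": 0}
    - {"slide": [0, 0, 0.05], "spin": 0}
    - {"slide": [0, 0, 0.05], "spin": 0}
    - {"slide": [0, 0, 0.05], "spin": 0}
    - {"slide": [0, 0, 0], "spin": 0}
    - {"slide": [0, 0, 0], "spin": 0}

```text
t: 30.78
eef_pos: [536.0, -9.6, 77.5]
tcp_rot: [3.142, 0.002, -0.138]
ft_force: [-0.3, 0.2, 0.6]
opening: 1.003
grip_force: 0.0
```

```bash
python3 go.py 536.5 -10.5 16 -8
```

```text
now [536.   -9.6  77.5] -7.9 t 30.8 open 1.0
spin 0.003 slide [0.0017 0.002  0.1538]
```

Call:
carry_out:
  moves:
    - {"slide": [0.002, 0.002, 0.03], "spin": 0}
    - {"slide": [0, 0, 0.03], "spin": 0}
    - {"slide": [0, 0, 0.03], "spin": 0}
    - {"slide": [0, 0, 0.03], "spin": 0}
    - {"slide": [0, 0, 0.02], "spin": 0}
    - {"slide": [0, 0, 0.013], "spin": 0}
    - {"slide": [0, 0, 0], "spin": 0}
    - {"slide": [0, 0, 0], "spin": 0}

```text
t: 31.45
eef_pos: [537.4, -11.3, 17.2]
tcp_rot: [3.141, -0.001, -0.139]
ft_force: [-0.3, -0.1, 0.2]
opening: 1.0
grip_force: 0.0
```

Call:
carry_out:
  moves:
    - {"slide": [0, 0, 0], "spin": 0}
    - {"slide": [0, 0, 0], "spin": 0}
    - {"slide": [0, 0, 0], "spin": 0}
    - {"slide": [0, 0, 0], "spin": 0}
    - {"slide": [0, 0, 0], "spin": 0}
    - {"slide": [0, 0, 0], "spin": 0}
    - {"slide": [0, 0, 0], "spin": 0}
    - {"slide": [0, 0, 0], "spin": 0}
    - {"slide": [0, 0, 0], "spin": 0}
    - {"slide": [0, 0, 0], "spin": 0}
  hand: 1

```text
t: 32.28
eef_pos: [537.2, -11.4, 16.7]
tcp_rot: [3.142, -0.0, -0.14]
ft_force: [-0.7, -0.3, 1.1]
opening: 0.584
grip_force: 30.0
```

Call:
carry_out:
  moves:
    - {"slide": [0, 0, -0.01], "spin": 0}
    - {"slide": [0, 0, -0.02], "spin": 0}
    - {"slide": [0, 0, -0.04], "spin": 0}
    - {"slide": [0, 0, -0.04], "spin": 0}
    - {"slide": [0, 0, -0.04], "spin": 0}
    - {"slide": [0, 0, -0.04], "spin": 0}
    - {"slide": [0, 0, -0.04], "spin": 0}
    - {"slide": [0, 0, -0.02], "spin": 0}
    - {"slide": [0, 0, 0], "spin": 0}
    - {"slide": [0, 0, 0], "spin": 0}

```text
t: 33.12
eef_pos: [537.1, -11.4, 116.7]
tcp_rot: [3.141, -0.001, -0.14]
ft_force: [-0.3, -0.8, -1.9]
opening: 0.587
grip_force: 30.0
```

```bash
python3 go.py 531.2 -318.6 116 -8 531.2 -318.6 43 -8; python3 - <<'E'
from h import *
import pickle
c=pickle.load(open('top.pkl','rb'))
g=c["color"][235:332,438:532].astype(int);hsv=cv2.cvtColor(c["color"],cv2.COLOR_RGB2HSV)[235:332,438:532]
gr=cv2.cvtColor(c["color"],cv2.COLOR_RGB2GRAY)[238:330,440:530]
# ring: dark pixels near the expected radius
yy,xx=np.mgrid[0:92,0:90];r=np.hypot(xx-45.5,yy-46)
med=cv2.medianBlur(gr,11);m=(gr.astype(int)<med-7)&(r<25)&(r>12)
e=cv2.fitEllipse(np.argwhere(m)[:,::-1].astype(np.float32));print(e,m.sum(),ray(c,e[0][0]+440,e[0][1]+238,26))
E
```

```text
now [537.1 -11.4 116.7] -8.0 t 33.1 open 0.59
spin -0.0 slide [0.0923 0.7626 0.0019]
spin -0.0 slide [ 0.     -0.      0.1825]
((45.16817855834961, 45.27760696411133), (36.5488166809082, 37.835445404052734), 143.4298858642578) 315 [ 532.53620242 -318.01595873   26.        ]
```

Call:
carry_out:
  moves:
    - {"slide": [0.005, 0.04, 0], "spin": 0}
    - {"slide": [0.009, 0.074, 0], "spin": 0}
    - {"slide": [0.009, 0.074, 0], "spin": 0}
    - {"slide": [0.009, 0.074, 0], "spin": 0}
    - {"slide": [0.009, 0.074, 0], "spin": 0}
    - {"slide": [0.009, 0.074, 0], "spin": 0}
    - {"slide": [0.009, 0.074, 0], "spin": 0}
    - {"slide": [0.009, 0.074, 0], "spin": 0}
    - {"slide": [0.009, 0.074, 0], "spin": 0}
    - {"slide": [0.009, 0.074, 0], "spin": 0}
    - {"slide": [0.008, 0.056, 0], "spin": 0}
    - {"slide": [0, 0, 0], "spin": 0}

```text
t: 34.12
eef_pos: [531.4, -322.2, 115.1]
tcp_rot: [3.141, 0.001, -0.143]
ft_force: [-0.7, 0.7, -2.3]
opening: 0.587
grip_force: 30.0
```

Call:
carry_out:
  moves:
    - {"slide": [0, 0, 0], "spin": 0}
    - {"slide": [0, 0, 0.02], "spin": 0}
    - {"slide": [0, 0, 0.04], "spin": 0}
    - {"slide": [0, 0, 0.04], "spin": 0}
    - {"slide": [0, 0, 0.04], "spin": 0}
    - {"slide": [0, 0, 0.03], "spin": 0}
    - {"slide": [0, 0, 0.015], "spin": 0}
    - {"slide": [0, 0, 0], "spin": 0}
    - {"slide": [0, 0, 0], "spin": 0}
    - {"slide": [0, 0, 0], "spin": 0}

```text
t: 34.95
eef_pos: [532.3, -318.5, 43.3]
tcp_rot: [3.141, -0.001, -0.139]
ft_force: [-0.0, -0.1, -1.5]
opening: 0.591
grip_force: 30.0
```

```bash
python3 go.py 532.2 -318.3 32.9 -8
```

```text
now [ 532.3 -318.5   43.3] -8.0 t 35.0 open 0.59
spin 0.0 slide [-0.0004 -0.0005  0.0261]
```

Call:
carry_out:
  moves:
    - {"slide": [0, 0, 0.01], "spin": 0}
    - {"slide": [0, 0, 0.008], "spin": 0}
    - {"slide": [0, 0, 0.005], "spin": 0}
    - {"slide": [0, 0, 0.003], "spin": 0}
    - {"slide": [0, 0, 0], "spin": 0}
    - {"slide": [0, 0, 0], "spin": 0}
    - {"slide": [0, 0, 0], "spin": 0}

```text
t: 35.53
eef_pos: [531.9, -318.5, 32.7]
tcp_rot: [3.141, -0.0, -0.14]
ft_force: [-1.9, 2.0, 5.8]
opening: 0.587
grip_force: 30.0
```

Call:
carry_out:
  moves:
    - {"slide": [0, 0, 0], "spin": 0}
    - {"slide": [0, 0, 0], "spin": 0}
    - {"slide": [0, 0, 0], "spin": 0}
    - {"slide": [0, 0, 0], "spin": 0}
    - {"slide": [0, 0, 0], "spin": 0}
    - {"slide": [0, 0, 0], "spin": 0}
    - {"slide": [0, 0, 0], "spin": 0}
    - {"slide": [0, 0, 0], "spin": 0}
    - {"slide": [0, 0, 0], "spin": 0}
    - {"slide": [0, 0, 0], "spin": 0}
  hand: 0

```text
t: 36.37
eef_pos: [532.0, -318.5, 32.3]
tcp_rot: [3.141, -0.0, -0.14]
ft_force: [-0.6, 0.1, 1.1]
opening: 0.998
grip_force: 0.0
```

Call:
carry_out:
  moves:
    - {"slide": [0, 0, -0.03], "spin": 0}
    - {"slide": [0, 0, -0.06], "spin": 0}
    - {"slide": [0, 0, -0.07], "spin": 0}
    - {"slide": [0, 0, -0.07], "spin": 0}
    - {"slide": [0, 0, -0.07], "spin": 0}
    - {"slide": [0, 0, -0.05], "spin": 0}
    - {"slide": [0, 0, 0], "spin": -0.2}
    - {"slide": [0, 0, 0], "spin": -0.2}
    - {"slide": [0, 0, 0], "spin": -0.06}
    - {"slide": [0, 0, 0], "spin": 0}
    - {"slide": [0, 0, 0], "spin": 0}

```text
t: 37.28
eef_pos: [531.9, -318.5, 173.0]
tcp_rot: [3.141, -0.0, 0.1]
ft_force: [0.3, 0.4, -0.1]
opening: 1.0
grip_force: 0.0
```

```bash
python3 go.py 598.5 327.1 172 5.8 598.5 327.1 41.5 5.8; python3 - <<'E'
from h import *
c=read_camera("top");g=cv2.resize(c["color"][170:385,90:540,::-1],None,fx=1.75,fy=1.75,interpolation=cv2.INTER_CUBIC);cv2.imwrite('pics/crop3.png',g)
E
```

```text
now [ 531.9 -318.5  173. ] 5.7 t 37.3 open 1.0
spin -0.003 slide [ 0.3286 -1.5888  0.0024]
spin -0.0 slide [0.     0.     0.3262]
```

View pics/crop3.png

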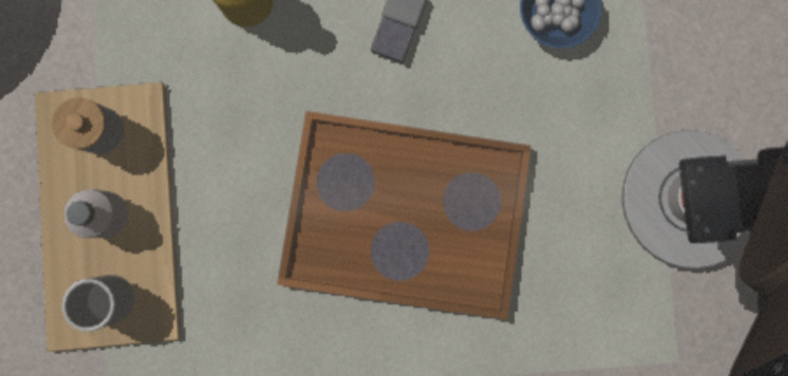

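The three tall things are undisturbed on the board, with the beaker at (90,303). The pot's edge shows inside the ring near (680,195), partly hidden by the hand.

Call:
carry_out:
  moves:
    - {"slide": [0.016, -0.08, 0], "spin": 0}
    - {"slide": [0.016, -0.08, 0], "spin": 0}
    - {"slide": [0.016, -0.08, 0], "spin": 0}
    - {"slide": [0.016, -0.08, 0], "spin": 0}
    - {"slide": [0.016, -0.08, 0], "spin": 0}
    - {"slide": [0.016, -0.08, 0], "spin": 0}
    - {"slide": [0.016, -0.08, 0], "spin": 0}
    - {"slide": [0.016, -0.08, 0], "spin": 0}
    - {"slide": [0.016, -0.08, 0], "spin": 0}
    - {"slide": [0.016, -0.08, 0], "spin": 0}

```text
t: 38.17
eef_pos: [563.3, 8.0, 172.5]
tcp_rot: [3.141, -0.0, 0.1]
ft_force: [0.1, 1.0, 0.2]
opening: 1.0
grip_force: 0.0
```

Call:
carry_out:
  moves:
    - {"slide": [0.017, -0.08, 0], "spin": 0}
    - {"slide": [0.017, -0.08, 0], "spin": 0}
    - {"slide": [0.017, -0.08, 0], "spin": 0}
    - {"slide": [0.017, -0.08, 0], "spin": 0}
    - {"slide": [0.017, -0.08, 0], "spin": 0}
    - {"slide": [0.017, -0.08, 0], "spin": 0}
    - {"slide": [0.017, -0.08, 0], "spin": 0}
    - {"slide": [0.017, -0.08, 0], "spin": 0}
    - {"slide": [0.017, -0.08, 0], "spin": 0}
    - {"slide": [0.015, -0.07, 0], "spin": 0}
    - {"slide": [0, 0, 0], "spin": 0}
    - {"slide": [0, 0, 0], "spin": 0}

```text
t: 39.17
eef_pos: [597.8, 328.8, 171.8]
tcp_rot: [3.141, 0.001, 0.102]
ft_force: [-0.4, -0.4, -0.2]
opening: 0.998
grip_force: 0.0
```

```bash
python3 go.py 598.5 327.1 41.5 5.8
```

```text
now [597.8 328.8 171.8] 5.9 t 39.2 open 1.0
spin 0.002 slide [0.0014 0.0044 0.3257]
```

Call:
carry_out:
  moves:
    - {"slide": [0, 0, 0.04], "spin": 0}
    - {"slide": [0, 0, 0.04], "spin": 0}
    - {"slide": [0, 0, 0.04], "spin": 0}
    - {"slide": [0, 0, 0.04], "spin": 0}
    - {"slide": [0, 0, 0.04], "spin": 0}
    - {"slide": [0, 0, 0.04], "spin": 0}
    - {"slide": [0, 0, 0.04], "spin": 0}
    - {"slide": [0, 0, 0.03], "spin": 0}
    - {"slide": [0, 0, 0.015], "spin": 0}
    - {"slide": [0, 0, 0], "spin": 0}
    - {"slide": [0, 0, 0], "spin": 0}

```text
t: 40.08
eef_pos: [598.5, 327.2, 42.6]
tcp_rot: [3.142, -0.0, 0.101]
ft_force: [0.5, -0.4, 0.4]
opening: 1.001
grip_force: 0.0
```

Call:
carry_out:
  moves:
    - {"slide": [0, 0, 0], "spin": 0}
    - {"slide": [0, 0, 0], "spin": 0}
    - {"slide": [0, 0, 0], "spin": 0}
    - {"slide": [0, 0, 0], "spin": 0}
    - {"slide": [0, 0, 0], "spin": 0}
    - {"slide": [0, 0, 0], "spin": 0}
    - {"slide": [0, 0, 0], "spin": 0}
    - {"slide": [0, 0, 0], "spin": 0}
    - {"slide": [0, 0, 0], "spin": 0}
    - {"slide": [0, 0, 0], "spin": 0}
  hand: 1

```text
t: 40.92
eef_pos: [598.3, 327.5, 42.2]
tcp_rot: [3.142, -0.0, 0.101]
ft_force: [-0.4, -0.8, 0.7]
opening: 0.541
grip_force: 30.0
```

Call:
carry_out:
  moves:
    - {"slide": [0, 0, -0.01], "spin": 0}
    - {"slide": [0, 0, -0.02], "spin": 0}
    - {"slide": [0, 0, -0.03], "spin": 0}
    - {"slide": [0, 0, -0.04], "spin": 0}
    - {"slide": [0, 0, -0.04], "spin": 0}
    - {"slide": [0, 0, -0.04], "spin": 0}
    - {"slide": [0, 0, -0.04], "spin": 0}
    - {"slide": [0, 0, -0.04], "spin": 0}
    - {"slide": [0, 0, -0.03], "spin": 0}
    - {"slide": [0, 0, -0.01], "spin": 0}
    - {"slide": [0, 0, 0], "spin": 0}

```text
t: 41.83
eef_pos: [598.6, 327.7, 163.7]
tcp_rot: [-3.141, -0.002, 0.101]
ft_force: [1.1, -0.6, -2.2]
opening: 0.537
grip_force: 30.0
```

```bash
python3 go.py 547.2 58.2 160 5.8 547.2 58.2 50 5.8
```

```text
now [598.6 327.7 163.7] 5.8 t 41.8 open 0.54
spin 0.0 slide [-0.1958  0.6573  0.0093]
spin -0.0 slide [0.    0.    0.275]
```

Call:
carry_out:
  moves:
    - {"slide": [-0.01, 0.033, 0], "spin": 0}
    - {"slide": [-0.02, 0.066, 0], "spin": 0}
    - {"slide": [-0.02, 0.066, 0], "spin": 0}
    - {"slide": [-0.02, 0.066, 0], "spin": 0}
    - {"slide": [-0.02, 0.066, 0], "spin": 0}
    - {"slide": [-0.02, 0.066, 0], "spin": 0}
    - {"slide": [-0.02, 0.066, 0], "spin": 0}
    - {"slide": [-0.02, 0.066, 0], "spin": 0}
    - {"slide": [-0.02, 0.066, 0], "spin": 0}
    - {"slide": [-0.02, 0.066, 0], "spin": 0}
    - {"slide": [-0.006, 0.03, 0], "spin": 0}
    - {"slide": [0, 0, 0], "spin": 0}

```text
t: 42.83
eef_pos: [546.0, 55.6, 161.6]
tcp_rot: [3.141, 0.001, 0.098]
ft_force: [0.4, 0.2, -1.9]
opening: 0.542
grip_force: 30.0
```

Call:
carry_out:
  moves:
    - {"slide": [0, 0, 0.02], "spin": 0}
    - {"slide": [0, 0, 0.04], "spin": 0}
    - {"slide": [0, 0, 0.04], "spin": 0}
    - {"slide": [0, 0, 0.05], "spin": 0}
    - {"slide": [0, 0, 0.05], "spin": 0}
    - {"slide": [0, 0, 0.04], "spin": 0}
    - {"slide": [0, 0, 0.03], "spin": 0}
    - {"slide": [0, 0, 0.014], "spin": 0}
    - {"slide": [0, 0, 0], "spin": 0}
    - {"slide": [0, 0, 0], "spin": 0}
    - {"slide": [0, 0, 0], "spin": 0}

```text
t: 43.75
eef_pos: [547.2, 58.5, 49.1]
tcp_rot: [3.141, -0.001, 0.102]
ft_force: [-0.2, 0.5, -4.2]
opening: 0.539
grip_force: 30.0
```

```bash
python3 go.py 547.2 58.2 40.2 5.8
```

```text
now [547.2  58.5  49.1] 5.8 t 43.8 open 0.54
spin 0.001 slide [0.     0.0009 0.0223]
```

Call:
carry_out:
  moves:
    - {"slide": [0, 0, 0.01], "spin": 0}
    - {"slide": [0, 0, 0.006], "spin": 0}
    - {"slide": [0, 0, 0.004], "spin": 0}
    - {"slide": [0, 0, 0.002], "spin": 0}
    - {"slide": [0, 0, 0], "spin": 0}
    - {"slide": [0, 0, 0], "spin": 0}
    - {"slide": [0, 0, 0], "spin": 0}

```text
t: 44.33
eef_pos: [546.9, 58.1, 40.1]
tcp_rot: [3.141, -0.0, 0.101]
ft_force: [-0.6, -1.1, 5.0]
opening: 0.541
grip_force: 30.0
```

Call:
carry_out:
  moves:
    - {"slide": [0, 0, 0], "spin": 0}
    - {"slide": [0, 0, 0], "spin": 0}
    - {"slide": [0, 0, 0], "spin": 0}
    - {"slide": [0, 0, 0], "spin": 0}
    - {"slide": [0, 0, 0], "spin": 0}
    - {"slide": [0, 0, 0], "spin": 0}
    - {"slide": [0, 0, 0], "spin": 0}
    - {"slide": [0, 0, 0], "spin": 0}
    - {"slide": [0, 0, 0], "spin": 0}
    - {"slide": [0, 0, 0], "spin": 0}
  hand: 0

```text
t: 45.17
eef_pos: [546.8, 58.1, 39.8]
tcp_rot: [3.141, -0.0, 0.101]
ft_force: [0.2, -0.9, 1.0]
opening: 1.0
grip_force: 0.0
```

Call:
carry_out:
  moves:
    - {"slide": [0, 0, -0.03], "spin": 0}
    - {"slide": [0, 0, -0.05], "spin": 0}
    - {"slide": [0, 0, -0.06], "spin": 0}
    - {"slide": [0, 0, -0.06], "spin": 0}
    - {"slide": [0, 0, -0.06], "spin": 0}
    - {"slide": [0, 0, -0.06], "spin": 0}
    - {"slide": [0, 0, 0], "spin": 0}
    - {"slide": [0, 0, 0], "spin": 0}
    - {"slide": [0, 0, 0], "spin": 0}

```text
t: 45.92
eef_pos: [546.4, 58.1, 167.3]
tcp_rot: [3.142, 0.001, 0.101]
ft_force: [-0.4, -0.0, -0.2]
opening: 1.001
grip_force: 0.0
```

```bash
python3 go.py 508 317.6 168 5.8 508 317.6 38 5.8
```

```text
now [546.4  58.1 167.3] 5.8 t 45.9 open 1.0
spin -0.0 slide [-0.0301 -0.655  -0.0017]
spin -0.0 slide [0.    0.    0.325]
```

Call:
carry_out:
  moves:
    - {"slide": [-0.003, -0.065, 0], "spin": 0}
    - {"slide": [-0.003, -0.065, 0], "spin": 0}
    - {"slide": [-0.003, -0.065, 0], "spin": 0}
    - {"slide": [-0.003, -0.065, 0], "spin": 0}
    - {"slide": [-0.003, -0.065, 0], "spin": 0}
    - {"slide": [-0.003, -0.065, 0], "spin": 0}
    - {"slide": [-0.003, -0.065, 0], "spin": 0}
    - {"slide": [-0.003, -0.065, 0], "spin": 0}
    - {"slide": [-0.003, -0.065, 0], "spin": 0}
    - {"slide": [-0.003, -0.07, 0], "spin": 0}
    - {"slide": [0, 0, 0], "spin": 0}
    - {"slide": [0, 0, 0], "spin": 0}

```text
t: 46.92
eef_pos: [507.5, 318.4, 166.2]
tcp_rot: [3.141, 0.002, 0.103]
ft_force: [-0.2, -0.6, 0.0]
opening: 0.998
grip_force: 0.0
```

Call:
carry_out:
  moves:
    - {"slide": [0, 0, 0.04], "spin": 0}
    - {"slide": [0, 0, 0.04], "spin": 0}
    - {"slide": [0, 0, 0.04], "spin": 0}
    - {"slide": [0, 0, 0.04], "spin": 0}
    - {"slide": [0, 0, 0.04], "spin": 0}
    - {"slide": [0, 0, 0.04], "spin": 0}
    - {"slide": [0, 0, 0.04], "spin": 0}
    - {"slide": [0, 0, 0.03], "spin": 0}
    - {"slide": [0, 0, 0.012], "spin": 0}
    - {"slide": [0, 0, 0], "spin": 0}
    - {"slide": [0, 0, 0], "spin": 0}

```text
t: 47.83
eef_pos: [508.6, 317.3, 39.1]
tcp_rot: [3.141, 0.0, 0.101]
ft_force: [0.0, 0.4, -0.3]
opening: 1.001
grip_force: 0.0
```

Call:
carry_out:
  moves:
    - {"slide": [0, 0, 0], "spin": 0}
    - {"slide": [0, 0, 0], "spin": 0}
    - {"slide": [0, 0, 0], "spin": 0}
    - {"slide": [0, 0, 0], "spin": 0}
    - {"slide": [0, 0, 0], "spin": 0}
    - {"slide": [0, 0, 0], "spin": 0}
    - {"slide": [0, 0, 0], "spin": 0}
    - {"slide": [0, 0, 0], "spin": 0}
    - {"slide": [0, 0, 0], "spin": 0}
    - {"slide": [0, 0, 0], "spin": 0}
  hand: 1

```text
t: 48.67
eef_pos: [508.4, 317.6, 39.0]
tcp_rot: [3.142, 0.0, 0.101]
ft_force: [-0.6, 0.2, 1.0]
opening: 0.519
grip_force: 30.0
```

Call:
carry_out:
  moves:
    - {"slide": [0, 0, -0.01], "spin": 0}
    - {"slide": [0, 0, -0.02], "spin": 0}
    - {"slide": [0, 0, -0.03], "spin": 0}
    - {"slide": [0, 0, -0.04], "spin": 0}
    - {"slide": [0, 0, -0.04], "spin": 0}
    - {"slide": [0, 0, -0.04], "spin": 0}
    - {"slide": [0, 0, -0.04], "spin": 0}
    - {"slide": [0, 0, -0.04], "spin": 0}
    - {"slide": [0, 0, -0.03], "spin": 0}
    - {"slide": [0, 0, -0.01], "spin": 0}
    - {"slide": [0, 0, 0], "spin": 0}

```text
t: 49.58
eef_pos: [508.7, 317.8, 160.7]
tcp_rot: [-3.141, -0.002, 0.101]
ft_force: [0.2, -0.4, -3.3]
opening: 0.522
grip_force: 30.0
```

```bash
python3 go.py 472 -0.9 158 5.8 472 -0.9 46 5.8
```

```text
now [508.7 317.8 160.7] 5.8 t 49.6 open 0.52
spin 0.0 slide [-0.1718  0.7834  0.0067]
spin -0.0 slide [0.   0.   0.28]
```

Call:
carry_out:
  moves:
    - {"slide": [-0.008, 0.04, 0], "spin": 0}
    - {"slide": [-0.016, 0.07, 0], "spin": 0}
    - {"slide": [-0.016, 0.074, 0], "spin": 0}
    - {"slide": [-0.016, 0.074, 0], "spin": 0}
    - {"slide": [-0.016, 0.074, 0], "spin": 0}
    - {"slide": [-0.016, 0.074, 0], "spin": 0}
    - {"slide": [-0.016, 0.074, 0], "spin": 0}
    - {"slide": [-0.016, 0.074, 0], "spin": 0}
    - {"slide": [-0.016, 0.074, 0], "spin": 0}
    - {"slide": [-0.016, 0.074, 0], "spin": 0}
    - {"slide": [-0.016, 0.06, 0], "spin": 0}
    - {"slide": [-0.004, 0.021, 0], "spin": 0}

```text
t: 50.58
eef_pos: [470.3, -3.7, 158.5]
tcp_rot: [3.141, 0.002, 0.099]
ft_force: [0.9, 0.2, -3.7]
opening: 0.521
grip_force: 30.0
```

Call:
carry_out:
  moves:
    - {"slide": [0, 0, 0], "spin": 0}
    - {"slide": [0, 0, 0.02], "spin": 0}
    - {"slide": [0, 0, 0.04], "spin": 0}
    - {"slide": [0, 0, 0.04], "spin": 0}
    - {"slide": [0, 0, 0.05], "spin": 0}
    - {"slide": [0, 0, 0.05], "spin": 0}
    - {"slide": [0, 0, 0.04], "spin": 0}
    - {"slide": [0, 0, 0.03], "spin": 0}
    - {"slide": [0, 0, 0.015], "spin": 0}
    - {"slide": [0, 0, 0], "spin": 0}
    - {"slide": [0, 0, 0], "spin": 0}
    - {"slide": [0, 0, 0], "spin": 0}

```text
t: 51.58
eef_pos: [471.9, -0.6, 45.5]
tcp_rot: [3.141, -0.001, 0.102]
ft_force: [0.8, -1.2, -2.3]
opening: 0.523
grip_force: 30.0
```

```bash
python3 go.py 472 -0.9 37 5.8
```

```text
now [471.9  -0.6  45.5] 5.8 t 51.6 open 0.52
spin 0.001 slide [0.0002 0.0008 0.0212]
```

Call:
carry_out:
  moves:
    - {"slide": [0, 0, 0.009], "spin": 0}
    - {"slide": [0, 0, 0.006], "spin": 0}
    - {"slide": [0, 0, 0.004], "spin": 0}
    - {"slide": [0, 0, 0.002], "spin": 0}
    - {"slide": [0, 0, 0], "spin": 0}
    - {"slide": [0, 0, 0], "spin": 0}
    - {"slide": [0, 0, 0], "spin": 0}

```text
t: 52.17
eef_pos: [471.6, -1.0, 37.0]
tcp_rot: [3.141, -0.0, 0.101]
ft_force: [-2.9, 0.3, 6.1]
opening: 0.518
grip_force: 30.0
```

Call:
carry_out:
  moves:
    - {"slide": [0, 0, 0], "spin": 0}
    - {"slide": [0, 0, 0], "spin": 0}
    - {"slide": [0, 0, 0], "spin": 0}
    - {"slide": [0, 0, 0], "spin": 0}
    - {"slide": [0, 0, 0], "spin": 0}
    - {"slide": [0, 0, 0], "spin": 0}
    - {"slide": [0, 0, 0], "spin": 0}
    - {"slide": [0, 0, 0], "spin": 0}
    - {"slide": [0, 0, 0], "spin": 0}
    - {"slide": [0, 0, 0], "spin": 0}
  hand: 0

```text
t: 53.0
eef_pos: [471.6, -1.0, 36.6]
tcp_rot: [3.142, -0.0, 0.101]
ft_force: [0.6, -0.2, -0.1]
opening: 0.998
grip_force: 0.0
```

Call:
carry_out:
  moves:
    - {"slide": [0, 0, -0.03], "spin": 0}
    - {"slide": [0, 0, -0.05], "spin": 0}
    - {"slide": [0, 0, -0.06], "spin": 0}
    - {"slide": [0, 0, -0.06], "spin": 0}
    - {"slide": [0, 0, -0.06], "spin": 0}
    - {"slide": [0, 0, -0.06], "spin": 0}
    - {"slide": [0, 0, 0], "spin": 0}
    - {"slide": [0, 0, 0], "spin": 0}
    - {"slide": [0, 0, 0], "spin": 0}

```text
t: 53.75
eef_pos: [471.2, -0.9, 164.1]
tcp_rot: [-3.142, 0.001, 0.101]
ft_force: [-0.4, -0.2, 0.6]
opening: 0.998
grip_force: 0.0
```

```bash
python3 go.py 418.9 308.2 165 5.8 418.9 308.2 46 5.8
```

```text
now [471.2  -0.9 164.1] 5.8 t 53.8 open 1.0
spin -0.0 slide [-0.052  -0.782  -0.0023]
spin -0.0 slide [0.     0.     0.2975]
```

Call:
carry_out:
  moves:
    - {"slide": [-0.005, -0.078, 0], "spin": 0}
    - {"slide": [-0.005, -0.078, 0], "spin": 0}
    - {"slide": [-0.005, -0.078, 0], "spin": 0}
    - {"slide": [-0.005, -0.078, 0], "spin": 0}
    - {"slide": [-0.005, -0.078, 0], "spin": 0}
    - {"slide": [-0.005, -0.078, 0], "spin": 0}
    - {"slide": [-0.005, -0.078, 0], "spin": 0}
    - {"slide": [-0.005, -0.078, 0], "spin": 0}
    - {"slide": [-0.005, -0.078, 0], "spin": 0}
    - {"slide": [-0.007, -0.08, 0], "spin": 0}
    - {"slide": [0, 0, 0], "spin": 0}
    - {"slide": [0, 0, 0], "spin": 0}

```text
t: 54.75
eef_pos: [418.3, 309.0, 163.0]
tcp_rot: [3.14, 0.002, 0.104]
ft_force: [-0.3, -0.1, -0.3]
opening: 0.998
grip_force: 0.0
```

Call:
carry_out:
  moves:
    - {"slide": [0, 0, 0.04], "spin": 0}
    - {"slide": [0, 0, 0.04], "spin": 0}
    - {"slide": [0, 0, 0.04], "spin": 0}
    - {"slide": [0, 0, 0.04], "spin": 0}
    - {"slide": [0, 0, 0.04], "spin": 0}
    - {"slide": [0, 0, 0.04], "spin": 0}
    - {"slide": [0, 0, 0.03], "spin": 0}
    - {"slide": [0, 0, 0.02], "spin": 0}
    - {"slide": [0, 0, 0.003], "spin": 0}
    - {"slide": [0, 0, 0], "spin": 0}
    - {"slide": [0, 0, 0], "spin": 0}

```text
t: 55.67
eef_pos: [419.6, 307.9, 47.7]
tcp_rot: [3.142, -0.0, 0.101]
ft_force: [-0.6, 0.0, -0.3]
opening: 1.0
grip_force: 0.0
```

Call:
carry_out:
  moves:
    - {"slide": [0, 0, 0], "spin": 0}
    - {"slide": [0, 0, 0], "spin": 0}
    - {"slide": [0, 0, 0], "spin": 0}
    - {"slide": [0, 0, 0], "spin": 0}
    - {"slide": [0, 0, 0], "spin": 0}
    - {"slide": [0, 0, 0], "spin": 0}
    - {"slide": [0, 0, 0], "spin": 0}
    - {"slide": [0, 0, 0], "spin": 0}
    - {"slide": [0, 0, 0], "spin": 0}
    - {"slide": [0, 0, 0], "spin": 0}
  hand: 1

```text
t: 56.5
eef_pos: [419.3, 308.2, 47.4]
tcp_rot: [3.142, -0.0, 0.101]
ft_force: [-1.2, 0.5, 2.1]
opening: 0.531
grip_force: 30.0
```

Call:
carry_out:
  moves:
    - {"slide": [0, 0, -0.01], "spin": 0}
    - {"slide": [0, 0, -0.02], "spin": 0}
    - {"slide": [0, 0, -0.03], "spin": 0}
    - {"slide": [0, 0, -0.04], "spin": 0}
    - {"slide": [0, 0, -0.05], "spin": 0}
    - {"slide": [0, 0, -0.05], "spin": 0}
    - {"slide": [0, 0, -0.05], "spin": 0}
    - {"slide": [0, 0, -0.05], "spin": 0}
    - {"slide": [0, 0, -0.03], "spin": 0}
    - {"slide": [0, 0, -0.01], "spin": 0}
    - {"slide": [0, 0, 0], "spin": 0}

```text
t: 57.42
eef_pos: [419.5, 308.3, 184.5]
tcp_rot: [-3.141, -0.002, 0.101]
ft_force: [-0.2, -0.7, -1.9]
opening: 0.529
grip_force: 30.0
```

```bash
python3 go.py 527 -78.6 180 5.8 527 -78.6 54 5.8
```

```text
now [419.5 308.3 184.5] 5.8 t 57.4 open 0.53
spin 0.0 slide [0.1698 0.9894 0.0114]
spin -0.0 slide [0.    0.    0.315]
```

Call:
carry_out:
  moves:
    - {"slide": [0.01, 0.045, 0], "spin": 0}
    - {"slide": [0.014, 0.08, 0], "spin": 0}
    - {"slide": [0.014, 0.08, 0], "spin": 0}
    - {"slide": [0.014, 0.08, 0], "spin": 0}
    - {"slide": [0.014, 0.08, 0], "spin": 0}
    - {"slide": [0.014, 0.08, 0], "spin": 0}
    - {"slide": [0.014, 0.08, 0], "spin": 0}
    - {"slide": [0.014, 0.08, 0], "spin": 0}
    - {"slide": [0.014, 0.08, 0], "spin": 0}
    - {"slide": [0.014, 0.08, 0], "spin": 0}
    - {"slide": [0.014, 0.08, 0], "spin": 0}
    - {"slide": [0.014, 0.08, 0], "spin": 0}

```text
t: 58.42
eef_pos: [521.6, -54.9, 182.4]
tcp_rot: [-3.141, 0.002, 0.101]
ft_force: [0.6, 0.6, -2.3]
opening: 0.529
grip_force: 30.0
```

Call:
carry_out:
  moves:
    - {"slide": [0.006, 0.05, 0], "spin": 0}
    - {"slide": [0, 0.014, 0], "spin": 0}
    - {"slide": [0, 0, 0], "spin": 0}
    - {"slide": [0, 0, 0.04], "spin": 0}
    - {"slide": [0, 0, 0.05], "spin": 0}
    - {"slide": [0, 0, 0.05], "spin": 0}
    - {"slide": [0, 0, 0.05], "spin": 0}
    - {"slide": [0, 0, 0.05], "spin": 0}
    - {"slide": [0, 0, 0.04], "spin": 0}
    - {"slide": [0, 0, 0.03], "spin": 0}
    - {"slide": [0, 0, 0], "spin": 0}
    - {"slide": [0, 0, 0], "spin": 0}

```text
t: 59.42
eef_pos: [526.3, -77.4, 59.1]
tcp_rot: [-3.141, 0.002, 0.102]
ft_force: [0.2, 0.4, -1.4]
opening: 0.531
grip_force: 30.0
```

```bash
python3 go.py 527 -78.6 45.4 5.8
```

```text
now [526.3 -77.4  59.1] 5.9 t 59.4 open 0.53
spin 0.002 slide [0.0013 0.0033 0.0341]
```

Call:
carry_out:
  moves:
    - {"slide": [0.001, 0.002, 0.01], "spin": 0}
    - {"slide": [0, 0, 0.008], "spin": 0}
    - {"slide": [0, 0, 0.005], "spin": 0}
    - {"slide": [0, 0, 0.003], "spin": 0}
    - {"slide": [0, 0, 0], "spin": 0}
    - {"slide": [0, 0, 0], "spin": 0}
    - {"slide": [0, 0, 0], "spin": 0}

```text
t: 60.0
eef_pos: [527.5, -79.4, 49.2]
tcp_rot: [3.141, -0.0, 0.101]
ft_force: [0.0, 0.3, -1.7]
opening: 0.531
grip_force: 30.0
```

Call:
carry_out:
  moves:
    - {"slide": [0, 0, 0.005], "spin": 0}
    - {"slide": [0, 0, 0.003], "spin": 0}
    - {"slide": [0, 0, 0.0015], "spin": 0}
    - {"slide": [0, 0, 0], "spin": 0}
    - {"slide": [0, 0, 0], "spin": 0}
    - {"slide": [0, 0, 0], "spin": 0}

```text
t: 60.5
eef_pos: [527.4, -79.3, 45.4]
tcp_rot: [3.141, -0.0, 0.101]
ft_force: [-1.9, 0.4, 4.7]
opening: 0.536
grip_force: 30.0
```

Call:
carry_out:
  moves:
    - {"slide": [0, 0, 0], "spin": 0}
    - {"slide": [0, 0, 0], "spin": 0}
    - {"slide": [0, 0, 0], "spin": 0}
    - {"slide": [0, 0, 0], "spin": 0}
    - {"slide": [0, 0, 0], "spin": 0}
    - {"slide": [0, 0, 0], "spin": 0}
    - {"slide": [0, 0, 0], "spin": 0}
    - {"slide": [0, 0, 0], "spin": 0}
    - {"slide": [0, 0, 0], "spin": 0}
    - {"slide": [0, 0, 0], "spin": 0}
  hand: 0

```text
t: 61.33
eef_pos: [527.4, -79.3, 45.2]
tcp_rot: [3.141, -0.0, 0.101]
ft_force: [-0.2, -0.3, 0.4]
opening: 1.001
grip_force: 0.0
```

Call:
carry_out:
  moves:
    - {"slide": [0, 0, -0.03], "spin": 0}
    - {"slide": [0, 0, -0.05], "spin": 0}
    - {"slide": [0, 0, -0.06], "spin": 0}
    - {"slide": [0, 0, -0.06], "spin": 0}
    - {"slide": [0, 0, -0.06], "spin": 0}
    - {"slide": [0, 0, -0.06], "spin": 0}
    - {"slide": [0, 0, -0.06], "spin": 0}
    - {"slide": [0, 0, -0.06], "spin": 0}
    - {"slide": [0, 0, 0], "spin": 0}
    - {"slide": [0, 0, 0], "spin": 0}

```text
t: 62.17
eef_pos: [527.6, -79.3, 222.2]
tcp_rot: [3.141, -0.002, 0.101]
ft_force: [-0.5, -0.3, -0.2]
opening: 1.002
grip_force: 0.0
```

Call:
carry_out:
  moves:
    - {"slide": [0, -0.08, 0], "spin": 0}
    - {"slide": [0, -0.08, 0], "spin": 0}
    - {"slide": [0, -0.08, 0], "spin": 0}
    - {"slide": [0, -0.08, 0], "spin": 0}
    - {"slide": [0, -0.08, 0], "spin": 0}
    - {"slide": [0, -0.08, 0], "spin": 0}
    - {"slide": [0, -0.08, 0], "spin": 0}
    - {"slide": [0, -0.08, 0], "spin": 0}
    - {"slide": [0, -0.08, 0], "spin": 0}
    - {"slide": [0, -0.08, 0], "spin": 0}
    - {"slide": [0, 0, 0], "spin": 0}
    - {"slide": [0, 0, 0], "spin": 0}

```text
t: 63.17
eef_pos: [494.2, 240.1, 219.8]
tcp_rot: [3.141, 0.002, 0.104]
ft_force: [0.1, 0.0, -0.6]
opening: 1.0
grip_force: 0.0
```

```bash
python3 - <<'E'
from h import *
c=read_camera("top");g=cv2.resize(c["color"][170:385,90:540,::-1],None,fx=1.75,fy=1.75,interpolation=cv2.INTER_CUBIC);cv2.imwrite('pics/crop4.png',g)
E
```

```text
(no output)
```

View pics/crop4.png

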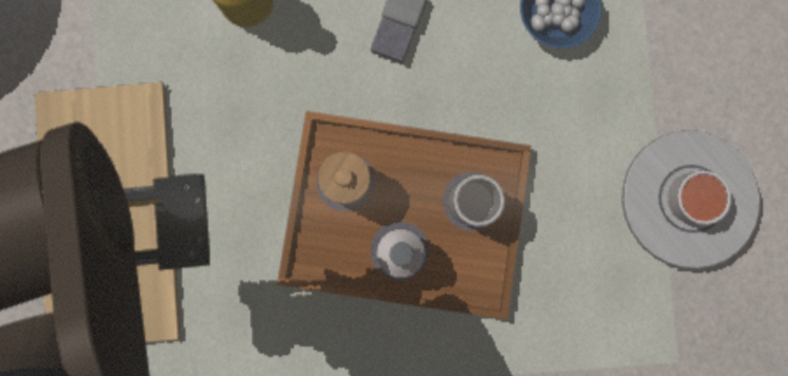

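The final view shows the jar, bottle and beaker back on their coasters at crop pixels (344,180), (400,250) and (478,200). The pot top is at (705,198), which once parallax is allowed for is the ring's centre. Handing in.

```bash
python3 -c "
from h import *
print(job_done())"
```

```text
the job is handed in; nothing more can be done
None
```

The job is handed in: the pot stands in the middle of the turntable and the jar, bottle and beaker are back on their own coasters; the last camera view bears this out, but the hand-in gave no verdict.

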